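# Change over to the spare plug-in module

## Task

The input module with the red lamp has failed. Unplug it by swinging both its ejector levers fully outward, so that it stands pried out of its connector (leave it sitting in its slot), and plug in the spare, the one standing proud of the case with its lamp dark, by swinging both its levers fully inward until it is home. Leave the working input module with the green lamp plugged in and the things around the case where they are.

Things in the scene. Friction and masses are not known exactly. Their poses are not given: they have to be found in the camera images.
- case: Card case, 262 mm wide, fixed, leaning back. Origin on the bench under the middle of its front; x away from the robot, y along its width, z up (turned up to 12 deg about z). Front plane: middle 162.5 mm above the origin, outward normal (-0.5, 0, 0.866), up-slope (0.866, 0, 0.5). Four modules (failed, spare, working, power) side by side along y at -91.5, -30.5, 30.5, 91.5 mm, in any order
- failed_panel (a point): Failed module (red lamp): middle of its 128 x 60 mm aluminium panel, 2.5 mm off the front plane when home. The three input modules are alike: one lever at the upper, one at the lower end, pivoted about the case's y, 56 mm up-slope and down-slope of the panel's middle, 7 mm off the front plane when home. Sockets on the panel stand up to 16 mm off the front plane, the case's end rails 12.5 mm
- spare_panel (a point): Spare module (dark lamp): middle of its panel; at the start its levers are out and it stands 7 mm proud. Each lever moves its own end of a module by 12 mm x sin(lever angle), outward with the lever, almost without moving the other end (the panel rocks up to 4 deg; the other lever may follow by 0.1 rad). A lever needs about 5 to 10 N at its grip and stays where it is left
- failed_top_grip (a point): Failed module, upper lever: centre of its red rounded thumb grip (a cylinder 13 mm across, 21 mm long along the case's y), 43 mm from the pivot, on a black stem 16 x 8.5 mm; the lever ends 49.5 mm from the pivot. 40 mm clear of the neighbours' levers. Pinch the grip across its 21 mm length and swing it about the pivot, or push it
- failed_bot_grip (a point): Failed module, lower lever: centre of its red grip, built the same
- spare_top_grip (a point): Spare module, upper lever: centre of its red grip, built the same
- spare_bot_grip (a point): Spare module, lower lever: centre of its red grip, built the same
- failed_top_lever (a joint): Angle of the failed module's upper lever, rad: 0 inward (plugged in, straight out along the panel normal), 0.65 fully outward (leaning up-slope)
- failed_bot_lever (a joint): The same for its lower lever: 0 inward, 0.65 fully outward (leaning down-slope, to the robot)
- spare_top_lever (a joint): Spare's upper lever, same sense; 0.65 at the start
- spare_bot_lever (a joint): Spare's lower lever, same sense; 0.65 at the start
- mod_failed (a joint): How far the failed module's middle stands out of its plugged-in place along the panel normal, m: 0 home, about 0.007 with both levers fully out
- mod_spare (a joint): The same for the spare
- mod_good (a joint): The same for the working input module (green lamp) (0: plugged in)
- good_top_lever (a joint): Upper lever of the working input module (green lamp) (0: inward)
- good_bot_lever (a joint): Lower lever of the same
- rod_frame: Fixed frame of yellow 12 mm rods over the case; origin and axes as case. A level rod along y at x 46, z 362 mm passes just above the upper levers: reach the upper levers with the tool leaning back 30 to 45 deg towards the robot. Uprights 430 mm tall at x 61, y -225 and 225 mm on 120 x 75 x 12 mm feet; a white cell is clamped to the one at y 225, behind it (x 85 to 130 mm)
- multimeter: Blue handheld multimeter, 190 x 90 x 50 mm, lying loose to the left of the case; origin at the centre of its underside
- screwdriver: Screwdriver with a red handle, about 200 mm long, lying loose to the right of the case
- bottle: Brown bottle, 64 mm across, 130 mm tall, standing loose to the right of the case; origin at the centre of its underside
- power_panel (a point): Power module of the case (display, green lamp): middle of its panel face; screwed in, fixed, no levers

How it is judged:
By the outcome, as a careful person would: the job done as asked, in the order asked, and still so for the second after the job is handed in, with the robot touching nothing.
It also fails if it takes over 64 s, if anything falls off the work surface, if the arm or the gripper's body presses on something with over 40 N, if the wrist force passes 120 N, or if a joint passes its speed limit or range.

## Robot

A 6-joint arm with a two-finger parallel gripper is mounted at the origin on the work surface. World frame = base frame: x ahead of the robot, y to its left, z up, the work surface at z = 0. Lengths are in mm, angles in rad, forces in N, time in s.
With the tool pointing down it reaches from about 375 to 900 mm from the base axis. Payload 3.1 kg.
Tool frame: the origin (TCP) lies at the very end of the fingers, on their centre line; the grasp point (between the pads) lies 19 mm behind it (arm.tcp_to_grasp is the distance from the TCP to the grasp point, in mm); x points along the fingers, y is the direction in which the jaws open and shut, and the axes are right-handed (so a half turn about x gives the same grasp; the last joint's range is limited). The gripper opens to 85 mm and grips with 20 to 120 N. Pads are 22 mm wide; open, the fingers measure 114 mm over their backs; the gripper's body (76 mm by 85 mm) begins 54 mm behind the grasp point. The pads swing forward as they close: fully open they stand 13 mm farther back than shut.
Start: joints at [-1.369, 0.527, 1.433, -0, 1.181, -0.178], TCP at [232.31, -580.197, 231.31] pointing down, gripper open.
Joint ranges: [-3.08, 3.08], [-0.75, 2.2], [0.22, 2.44], [-1.43, 4.57], [0, 2.65], [-2.85, 2.85]. Speed limits (rad/s): [2.79, 2.79, 3.14, 3.14, 3.14, 3.14].

## Interface

Orientations are given as a unit quaternion [w, x, y, z].
In Python, from bench import arm gives the robot as it stands. Calls block until the motion is done:
- arm.move_ptp(position, orientation): joint-space move of the TCP to a pose.
- arm.servo_line(position, rotation=None, velocity=150): straight line of the TCP; rotation=None keeps the orientation; velocity is the mean speed in mm/s.
- arm.movej(angles): joint-space move.
- arm.open_gripper() and arm.grasp(squeeze=None): open the fingers fully, or close them until they stop; squeeze is the grip in N (None keeps the last).
- arm.pause(seconds).
- arm.inverse_kinematics(position, orientation): joint angles nearest the present ones, or None.
- arm.state(): the state.
- arm.read_camera(name): name is "side" or "top"; returns (picture, depth): 384x512x3 uint8, red, green, blue; 384x512 float32, mm along the optical axis (not along the pixel's ray), 0 where there is no reading.
- arm.camera_info(name): a dict with "fx", "fy", "cx", "cy" (pixels), "rvec" (rotation vector, rad) and "tvec" (3), from world to camera coordinates, as OpenCV has them. Camera axes: x right, y down, z forward; pixel columns grow to the right and rows downward; lengths in mm; the calibration is good to about 2 mm. A picture is of the moment at which its call begins. camera_info takes no time and is no camera call.
A pose or a line that the arm cannot do raises arm.IKError and nothing moves.
- arm.hand_in(): hands the job in, once; it reports no verdict.
The state is a dict: "time_s": time; "qpos": joint angles; "joint_velocities": joint speeds; "joint_torque": joint torques, N m; "ee_pos": TCP position; "eef_rot": TCP orientation; "wrist_force": force on the tool from outside, world axes, zero at the start; "ft_torque": the same for the moment, N m; "gripper_width": finger opening in mm.
Only numpy, scipy, OpenCV 4.12 (cv2) and the standard library are available. Lean on these libraries where they do the work, as an engineer would, in place of code of your own. Each camera call takes 0.05 s, during which the arm holds its last target. There are 200 camera calls.

## Working session

There is one attempt and no reset: what is moved stays moved. The work goes in short steps, each a Python script; the robot and the scene stay as the last script left them, time stands still between calls to the robot, and variables do not carry over. Pictures are saved under pics/ and viewed, about 8 in all and at most 12, crops included, and the job is handed in when it is done.

```bash
ls; mkdir -p pics; python3 - <<'E'
from bench import arm
import cv2,numpy as np
for n in("side","top"):
    p,d=arm.read_camera(n); cv2.imwrite(f"pics/{n}0.png",cv2.cvtColor(p,cv2.COLOR_RGB2BGR)); np.savez(f"{n}0.npz",p=p,d=d)
    c=arm.camera_info(n); print(n,c); R=cv2.Rodrigues(np.array(c["rvec"],float))[0]; print(-R.T@np.array(c["tvec"],float).ravel(), R[2])
print(arm.state(),arm.tcp_to_grasp)
E
```

```text
pics
side {'fx': 432.8511815686079, 'fy': 432.8511815686079, 'cx': 260.7931738409914, 'cy': 193.29182352023773, 'rvec': array([ 0.33832897, -2.83328928,  1.07329632]), 'tvec': array([ 525.53327853,  194.62735732, 1274.71111415])}
[ 334.64110863  802.87934113 1087.36081941] [ 0.16427462 -0.64267561 -0.74831939]
top {'fx': 477.8779620758741, 'fy': 477.8779620758741, 'cx': 253.53771760035494, 'cy': 197.02749761714952, 'rvec': array([ 2.14972586, -2.20996852,  0.09271079]), 'tvec': array([  44.38638158,  558.03451032, 1425.77134736])}
[ 439.11150626   33.64087809 1467.05350173] [ 0.0827774  -0.00323724 -0.9965628 ]
{'time_s': 0.1, 'qpos': array([-1.36851556e+00,  5.28365774e-01,  1.43378510e+00, -2.01005453e-06,
        1.18140724e+00, -1.78533658e-01]), 'joint_velocities': array([ 0.00011022, -0.00185224, -0.00264269,  0.00082254,  0.00094702,
       -0.00041057]), 'joint_torque': array([-8.08609566e-04, -4.43308353e+01, -1.78584892e+01, -1.17359291e-04,
        3.89387380e-03, -6.06343860e-06]), 'ee_pos': array([ 232.1724407 , -579.57601103,  230.43256486]), 'eef_rot': array([-0.13313152, -0.69431812, -0.1345212 ,  0.69433594]), 'wrist_force': array([-0.2516205 , -0.21847677,  0.04754023]), 'ft_torque': array([-0.01230583, -0.01075421,  0.04900789]), 'gripper_width': 85.24759839831437} 18.700000000000003
```

View pics/side0.png

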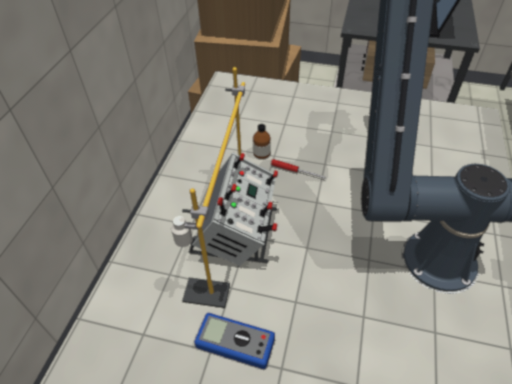

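View pics/top0.png

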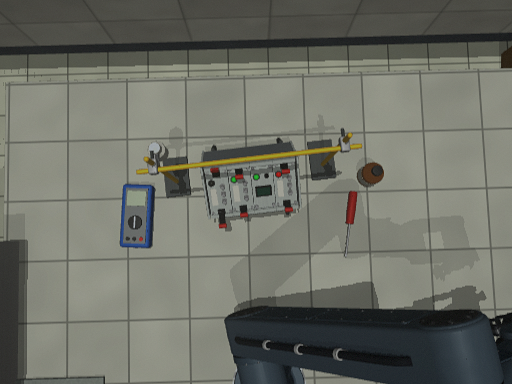

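The side view shows the case around (240,205). The top view shows it around (250,185), with the rod in front of the upper levers. I'll zoom in on both.

```bash
python3 - <<'E'
import cv2,numpy as np
a=cv2.imread("pics/top0.png")[130:235,190:310]; b=cv2.imread("pics/side0.png")[140:270,180:290]
a=cv2.resize(a,None,fx=4.2,fy=4.2,interpolation=cv2.INTER_CUBIC); b=cv2.resize(b,None,fx=4.2,fy=4.2,interpolation=cv2.INTER_CUBIC)
cv2.imwrite("pics/ctop.png",a); cv2.imwrite("pics/cside.png",b)
for n in("top","side"):
    z=np.load(n+"0.npz"); h=cv2.cvtColor(z["p"],cv2.COLOR_RGB2HSV)
    for nm,m in(("red",((h[...,0]<8)|(h[...,0]>172))&(h[...,1]>140)&(h[...,2]>70)),("grn",(h[...,0]>40)&(h[...,0]<80)&(h[...,1]>120)&(h[...,2]>70)),("yel",(h[...,0]>15)&(h[...,0]<32)&(h[...,1]>150)&(h[...,2]>90))):
        k,l,s,c=cv2.connectedComponentsWithStats(m.astype(np.uint8))
        print(n,nm,[(int(s[i,4]),c[i].round(1).tolist(),s[i,:4].tolist(),float(np.median(z["d"][l==i]).round(0))) for i in range(1,k) if s[i,4]>2])
E
```

```text
top red [(30, [214.0, 169.5], [210, 168, 9, 4], 1227.0), (37, [285.3, 170.8], [282, 169, 8, 5], 1238.0), (22, [278.1, 173.9], [276, 172, 5, 5], 1289.0), (36, [238.8, 176.1], [235, 174, 8, 5], 1237.0), (248, [351.2, 207.1], [346, 191, 11, 33], 1446.0), (35, [288.2, 209.0], [285, 207, 8, 5], 1286.0), (33, [243.6, 214.4], [240, 212, 8, 5], 1285.0), (31, [222.4, 225.2], [219, 223, 8, 5], 1297.0), (12, [140.5, 238.5], [139, 237, 4, 4], 1417.0)]
top grn [(24, [256.0, 176.7], [254, 174, 5, 6], 1289.0), (21, [233.0, 179.1], [231, 177, 5, 5], 1288.0)]
top yel [(20, [349.3, 134.9], [347, 133, 5, 5], 1048.0), (49, [355.6, 146.0], [350, 144, 12, 5], 1115.0), (876, [248.3, 158.5], [158, 146, 183, 26], 1112.0), (20, [146.0, 158.9], [144, 157, 5, 5], 1044.0), (47, [141.8, 171.1], [136, 169, 12, 5], 1108.0)]
side red [(19, [241.4, 156.4], [240, 154, 4, 6], 1230.0), (139, [284.1, 165.2], [272, 160, 26, 12], 1511.0), (11, [241.4, 172.5], [240, 171, 4, 4], 1260.0), (16, [274.8, 173.7], [273, 171, 4, 6], 1259.0), (20, [233.2, 187.4], [231, 184, 5, 7], 1149.0), (24, [219.8, 201.1], [218, 198, 4, 7], 1102.0), (26, [269.3, 205.8], [267, 203, 5, 6], 1180.0), (23, [273.7, 226.6], [272, 224, 5, 6], 1150.0), (8, [263.0, 336.5], [262, 335, 3, 4], 1080.0)]
side grn [(11, [237.5, 188.4], [236, 187, 4, 4], 1217.0), (15, [233.3, 204.3], [231, 203, 5, 4], 1179.0)]
side yel [(41, [234.4, 72.7], [232, 67, 5, 19], 1183.0), (391, [222.1, 151.0], [204, 92, 38, 114], 1051.0), (10, [238.0, 128.5], [238, 124, 1, 10], 1328.0), (6, [239.0, 144.5], [239, 142, 1, 6], 1376.0), (53, [193.6, 198.6], [191, 189, 6, 20], 896.0), (233, [203.6, 249.1], [197, 216, 16, 77], 1025.0)]
```

View pics/ctop.png

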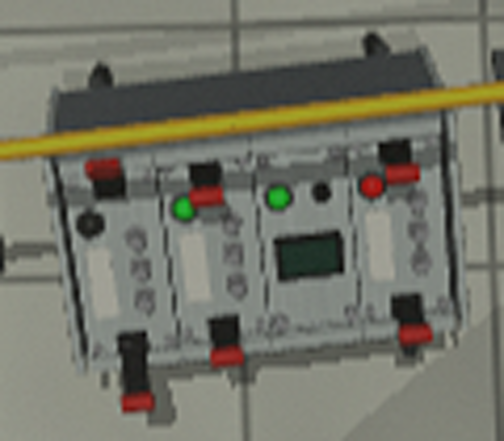

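View pics/cside.png

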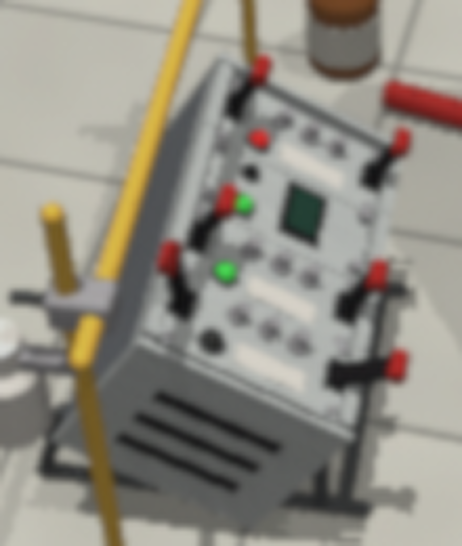

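The top crop shows these slots from left (+y) to right:
- **Spare:** dark lamp at (90,222), lower lever out at (137,400).
- **Working:** green lamp at (183,208).
- **Power:** display at (310,255).
- **Failed:** red lamp at (372,187).

The side crop agrees. Next I'll triangulate the grips across the two views and fit the case pose.

```bash
cat > h.py <<'E'
from bench import arm
import cv2,numpy as np
from scipy.spatial.transform import Rotation as Ro
from scipy.optimize import least_squares
U=np.array([.866,0,.5]);N=np.array([-.5,0,.866]);C=np.array([0,0,162.5]);Y=np.array([0,1,0.])
SY=dict(spare=91.5,good=30.5,power=-30.5,failed=-91.5)
def grip(m,end,a):   # case frame; end=+1 top, -1 bottom
    return C+SY[m]*Y+end*56*U+(7+12*np.sin(a))*N+43*(np.cos(a)*N+end*np.sin(a)*U)
def P(n):
    c=arm.camera_info(n);K=np.array([[c["fx"],0,c["cx"]],[0,c["fy"],c["cy"]],[0,0,1]])
    return K@np.c_[cv2.Rodrigues(np.array(c["rvec"],float))[0],np.array(c["tvec"],float).ravel()]
def tri(a,b):
    X=cv2.triangulatePoints(P("top"),P("side"),np.array(a,float).reshape(2,1),np.array(b,float).reshape(2,1));return (X[:3]/X[3]).ravel()
E
python3 - <<'E'
from h import *
pairs={("spare",1,.65):((214,169.5),(219.8,201.1)),("spare",-1,.65):((222.4,225.2),(273.7,226.6)),("good",1,0):((238.8,176.1),(233.2,187.4)),("good",-1,0):((243.6,214.4),(269.3,205.8)),
("failed",1,0):((285.3,170.8),(241.4,156.4)),("failed",-1,0):((288.2,209),(274.8,173.7))}
W=np.array([tri(*v) for v in pairs.values()]);M=np.array([grip(*k) for k in pairs])
def res(p): return (Ro.from_euler("z",p[0]).apply(M)+[p[1],p[2],p[3]]-W).ravel()
s=least_squares(res,[0,600,0,0]); print(s.x,np.degrees(s.x[0]))
for k,w,r in zip(pairs,W,s.fun.reshape(-1,3)): print(k,w.round(1),r.round(1))
for n,a,b in(("red lamp",(278.1,173.9),(241.4,172.5)),("good lamp",(233,179.1),(233.3,204.3)),("pow lamp",(256,176.7),(237.5,188.4))):
    w=tri(a,b);c=Ro.from_euler("z",-s.x[0]).apply(w-s.x[1:4]);print(n,w.round(1),"case y,u,n:",c[1].round(1),((c-C)@U).round(1),((c-C)@N).round(1))
np.save("pose.npy",s.x)
E
```

```text
[ 9.08425586e-02  5.76918955e+02  3.42026238e+01 -9.79493786e-01] 5.204895208879745
('spare', 1, 0.65) [615.  129.7 245. ] [ 0.3 -0.1 -0.5]
('spare', -1, 0.65) [474.  116.5 163.4] [-0.3  0.1 -0.9]
('good', 1, 0) [597.8  66.5 234. ] [-0.3  0.2 -1.2]
('good', -1, 0) [500.7  57.7 174.2] [0.3 0.2 2.6]
('failed', 1, 0) [608.6 -54.8 233. ] [ 0.  -0.  -0.2]
('failed', -1, 0) [512.  -63.2 176.7] [ 0.  -0.4  0.1]
red lamp [606.9 -38.6 183.9] case y,u,n: -75.3 31.3 7.7
good lamp [596.   83.6 184.3] case y,u,n: 47.5 31.7 8.0
pow lamp [601.6  21.4 180.6] case y,u,n: -15.0 29.8 4.8
```

The fit residuals are under 3 mm and the lamps fall in their slots. I'll push the levers with closed fingers, starting with a check that the whole plan is reachable.

```bash
cat >> h.py <<'E'
p=np.load("pose.npy") if __import__("os").path.exists("pose.npy") else None
RZ=Ro.from_euler("z",p[0]); T=p[1:4]*[1,1,0]
LEAN={(1,1):32,(1,-1):45,(-1,1):50,(-1,-1):45}   # (end, direction: 1 outward)
def frame(end,out):
    L=np.radians(LEAN[end,out]);a=np.array([np.sin(L),0,-np.cos(L)]);e=np.array([np.cos(L),0,np.sin(L)]);return a,e*end*out
YS=-1
def quat(end,out):
    a,_=frame(end,out);y=YS*Y
    return (RZ*Ro.from_matrix(np.c_[a,y,np.cross(a,y)])).as_quat(scalar_first=True)
def tcp(m,end,out,ang,gap=0,back=0,depth=6):
    a,e=frame(end,out)
    return RZ.apply(grip(m,end,ang)-e*(17.5+gap)+a*(depth-back))+T
def push(m,end,out,a0,gap=8,fmax=30,extra=9):
    q=quat(end,out);_,e=frame(end,out);e=RZ.apply(e);a1=.65 if out>0 else 0.
    F=lambda:arm.state()["wrist_force"]
    arm.move_ptp(tcp(m,end,out,a0,gap,110),q)
    arm.servo_line(tcp(m,end,out,a0,gap),q,velocity=150); f0=F(); print("in",arm.state()["time_s"],f0.round(1))
    for x in np.linspace(a0,a1,6):
        arm.servo_line(tcp(m,end,out,x),q,velocity=60); s=arm.state();f=s["wrist_force"]-f0
        print(round(float(x),2),round(s["time_s"],2),f.round(1),"push",round(float(-f@e),1))
        if np.linalg.norm(f)>70: break
    g=0
    while -f@e<fmax and g<extra and np.linalg.norm(f)<70:
        g+=1; arm.servo_line(tcp(m,end,out,a1,-g),q,velocity=40); f=F()-f0
    print("end overtravel",g,f.round(1),round(float(-f@e),1))
    arm.servo_line(tcp(m,end,out,a1,gap),q,velocity=100)
    arm.servo_line(tcp(m,end,out,a1,gap,110),q,velocity=200); print("t",arm.state()["time_s"])
E
python3 - <<'E'
import h
from h import *
for ys in(1,-1):
    h.YS=ys
    for m,end,out in(("failed",1,1),("failed",-1,1),("spare",1,-1),("spare",-1,-1)):
        for ang in(0,.65):
            for b in(0,110):
                r=arm.inverse_kinematics(tcp(m,end,out,ang,5,b),quat(end,out)); print(ys,m,end,ang,b,tcp(m,end,out,ang,5,b).round(0),None if r is None else np.round(r,2))
E
```

```text
1 failed 1 0 0 [593. -56. 217.] [-0.41  0.38  1.94  0.7   0.41 -2.67]
1 failed 1 0 110 [535. -62. 310.] [-0.49  0.15  1.94  0.51  0.63 -2.51]
1 failed 1 0.65 0 [616. -54. 228.] [-0.39  0.39  1.88  0.61  0.44 -2.55]
1 failed 1 0.65 110 [558. -59. 322.] [-0.46  0.17  1.88  0.47  0.66 -2.43]
1 failed -1 0 0 [531. -62. 191.] [-0.62  0.5   2.33  2.18  0.66  1.91]
1 failed -1 0 110 [447. -70. 262.] [-0.87  0.2   2.43  1.68  0.68  2.26]
1 failed -1 0.65 0 [509. -64. 177.] [-0.68  0.55  2.39  2.24  0.74  1.77]
1 failed -1 0.65 110 [425. -71. 248.] None
1 spare 1 0 0 [612. 129. 245.] [-0.    0.38  2.01  2.04  0.07  2.6 ]
1 spare 1 0 110 [535. 122. 323.] [-0.02  0.13  2.08  0.49  0.17 -2.14]
1 spare 1 0.65 0 [635. 131. 257.] [ 0.    0.38  1.94  1.13  0.07 -2.76]
1 spare 1 0.65 110 [558. 124. 335.] [-0.02  0.14  2.01  0.36  0.22 -2.  ]
1 spare -1 0 0 [484. 118. 158.] [-0.05  0.56  2.4   2.97  0.6   1.61]
1 spare -1 0 110 [406. 111. 235.] None
1 spare -1 0.65 0 [462. 116. 143.] None
1 spare -1 0.65 110 [385. 109. 221.] None
-1 failed 1 0 0 [593. -56. 217.] [-0.41  0.38  1.94  0.7   0.41  0.47]
-
[... 265 characters left out ...]
.5   2.33  2.18  0.66 -1.23]
-1 failed -1 0 110 [447. -70. 262.] [-0.87  0.2   2.43  1.68  0.68 -0.88]
-1 failed -1 0.65 0 [509. -64. 177.] [-0.68  0.55  2.39  2.24  0.74 -1.37]
-1 failed -1 0.65 110 [425. -71. 248.] None
-1 spare 1 0 0 [612. 129. 245.] [-0.    0.38  2.01  2.04  0.07 -0.54]
-1 spare 1 0 110 [535. 122. 323.] [-0.02  0.13  2.08  0.49  0.17  1.01]
-1 spare 1 0.65 0 [635. 131. 257.] [0.   0.38 1.94 1.13 0.07 0.38]
-1 spare 1 0.65 110 [558. 124. 335.] [-0.02  0.14  2.01  0.36  0.22  1.14]
-1 spare -1 0 0 [484. 118. 158.] [-0.05  0.56  2.4   2.97  0.6  -1.53]
-1 spare -1 0 110 [406. 111. 235.] None
-1 spare -1 0.65 0 [462. 116. 143.] None
-1 spare -1 0.65 110 [385. 109. 221.] None
```

```bash
python3 - <<'E'
import h
from h import *
for m,end,out in(("failed",1,1),("failed",-1,1),("spare",1,-1),("spare",-1,-1)):
  for L in range(-20,56,5):
    h.LEAN[end,out]=L; o=[]
    for ang in(0,.65):
        for b in(0,60):
            r=arm.inverse_kinematics(tcp(m,end,out,ang,5,b),quat(end,out)); o.append("--" if r is None else "/".join(f"{x:.1f}" for x in r))
    print(m,end,L,o)
E
```

```text
failed 1 -20 ['-0.2/0.6/1.3/-0.1/1.6/1.3', '-0.2/0.6/1.2/-0.1/1.7/1.3', '-0.2/0.7/1.2/-0.1/1.6/1.3', '-0.2/0.6/1.1/-0.1/1.8/1.3']
failed 1 -15 ['-0.2/0.6/1.3/-0.1/1.5/1.3', '-0.2/0.6/1.2/-0.1/1.6/1.3', '-0.2/0.6/1.3/-0.1/1.5/1.3', '-0.2/0.6/1.1/-0.1/1.7/1.3']
failed 1 -10 ['-0.3/0.6/1.4/-0.1/1.4/1.2', '-0.3/0.5/1.3/-0.1/1.5/1.2', '-0.2/0.6/1.3/-0.1/1.4/1.2', '-0.2/0.5/1.2/-0.1/1.5/1.2']
failed 1 -5 ['-0.3/0.5/1.5/-0.0/1.2/1.2', '-0.3/0.5/1.4/-0.0/1.4/1.2', '-0.3/0.5/1.4/-0.0/1.3/1.2', '-0.3/0.5/1.3/-0.0/1.4/1.2']
failed 1 0 ['-0.3/0.5/1.5/-0.0/1.1/1.2', '-0.3/0.4/1.5/-0.0/1.3/1.2', '-0.3/0.5/1.5/-0.0/1.2/1.2', '-0.3/0.4/1.4/-0.0/1.3/1.2']
failed 1 5 ['-0.3/0.5/1.6/0.0/1.0/1.2', '-0.3/0.4/1.5/0.0/1.1/1.2', '-0.3/0.5/1.5/0.0/1.1/1.2', '-0.3/0.4/1.5/0.0/1.2/1.2']
failed 1 10 ['-0.3/0.4/1.7/0.1/0.9/1.1', '-0.3/0.3/1.6/0.1/1.0/1.1', '-0.3/0.4/1.6/0.1/0.9/1.1', '-0.3/0.4/1.5/0.1/1.1/1.1']
failed 1 15 ['-0.3/0.4/1.7/0.2/0.8/1.0', '-0.4/0.3/1.7/0.1/0.9/1.1', '-0.3/0.4/1.7/0.1/0.8/1.1', '-0.3/0.3/1.6/0.1/1.0/1.1']
failed 1 20 ['-0.4/0.4/1.8/0.2/0.7/0.9', '-0.4/0.3/1.8/0.2/0.8/1.0', '-0.3/0.4/
[... 5904 characters left out ...]
0/0.2/2.1/0.1/0.5/1.4', '-0.0/0.4/2.1/0.1/0.3/1.3', '-0.0/0.2/2.1/0.1/0.4/1.4']
spare -1 25 ['-0.0/0.4/2.1/0.3/0.2/1.2', '-0.0/0.2/2.1/0.1/0.3/1.3', '-0.0/0.4/2.2/0.5/0.1/1.0', '-0.0/0.2/2.2/0.2/0.3/1.3']
spare -1 30 ['-0.0/0.4/2.2/1.5/0.1/-0.0', '-0.0/0.2/2.2/0.4/0.2/1.1', '-0.0/0.4/2.3/2.6/0.1/-1.1', '-0.0/0.3/2.3/0.7/0.1/0.8']
spare -1 35 ['-0.0/0.4/2.3/2.8/0.2/-1.3', '-0.0/0.3/2.3/1.9/0.1/-0.4', '-0.0/0.5/2.3/2.9/0.3/-1.4', '-0.1/0.3/2.4/2.5/0.1/-1.1']
spare -1 40 ['-0.0/0.5/2.3/2.9/0.4/-1.5', '-0.1/0.3/2.4/2.8/0.3/-1.3', '-0.0/0.5/2.4/3.0/0.5/-1.5', '--']
spare -1 45 ['-0.0/0.6/2.4/3.0/0.6/-1.5', '--', '--', '--']
spare -1 50 ['--', '--', '--', '--']
spare -1 55 ['--', '--', '--', '--']
```

Leaning 45° runs into a wrist singularity and the reach limit. So the failed module gets outward pushes with closed fingers. For the spare I'll roll the tool 90°, straddle the grip with open jaws and push inward with the outer finger, which keeps the tool axis away from the rod.

```bash
python3 - <<'E'
s=open("h.py").read()
s=s.replace("LEAN={(1,1):32,(1,-1):45,(-1,1):50,(-1,-1):45}","LEAN={(1,1):30,(1,-1):27,(-1,1):42,(-1,-1):27}")
s=s.replace("    a,_=frame(end,out);y=YS*Y\n","    a,e=frame(end,out);y=YS*Y if out>0 else np.array([a[2],0,-a[0]])*ROLL\n").replace("YS=-1\n","YS=-1;ROLL=1\n")
s=s.replace("back=0,depth=6):","back=0):\n    off,depth=(17.5,4) if out>0 else (-36.1,18)")
s=s.replace("e*(17.5+gap)","e*(off+gap)").replace("gap,110","gap,BACK").replace("YS=-1;","BACK=65;YS=-1;")
open("h.py","w").write(s)
E
cat > chk.py <<'E'
import h
from h import *
for roll in(1,-1):
  h.ROLL=roll
  for m,end,out in(("failed",1,1),("failed",-1,1),("spare",1,-1),("spare",-1,-1)):
    for ang in(0,.65):
      for b in(0,65):
        r=arm.inverse_kinematics(tcp(m,end,out,ang,8,b),quat(end,out)); print(roll,m,end,ang,b,tcp(m,end,out,ang,8,b).round(0),None if r is None else np.round(r,2))
E
python3 chk.py
```

```text
1 failed 1 0 0 [589. -57. 218.] [-0.41  0.38  1.92  0.6   0.44  0.58]
1 failed 1 0 65 [556. -60. 274.] [-0.45  0.24  1.93  0.49  0.57  0.67]
1 failed 1 0.65 0 [612. -54. 229.] [-0.38  0.38  1.86  0.52  0.48  0.68]
1 failed 1 0.65 65 [579. -57. 286.] [-0.42  0.25  1.86  0.44  0.61  0.75]
1 failed -1 0 0 [534. -62. 192.] [-0.56  0.42  2.22  1.84  0.43 -0.81]
1 failed -1 0 65 [490. -66. 240.] [-0.65  0.25  2.26  1.48  0.47 -0.5 ]
1 failed -1 0.65 0 [512. -64. 178.] [-0.6   0.45  2.29  1.97  0.48 -1.  ]
1 failed -1 0.65 65 [469. -68. 226.] [-0.71  0.27  2.33  1.61  0.5  -0.69]
1 spare 1 0 0 [575. 126. 205.] None
1 spare 1 0 65 [546. 123. 263.] None
1 spare 1 0.65 0 [598. 128. 217.] None
1 spare 1 0.65 65 [569. 125. 275.] None
1 spare -1 0 0 [528. 122. 175.] None
1 spare -1 0 65 [499. 119. 232.] None
1 spare -1 0.65 0 [507. 120. 160.] [-0.01  0.42  2.11  0.31  0.15  2.74]
1 spare -1 0.65 65 [477. 117. 218.] None
-1 failed 1 0 0 [589. -57. 218.] [-0.41  0.38  1.92  0.6   0.44  0.58]
-1 failed 1 0 65 [556. -60. 274.] [-0.45  0.24  1.93  0.49  0.57  0.67]
-1 failed 1 0.65 0 [612. -54. 229.] 
[... 288 characters left out ...]
 178.] [-0.6   0.45  2.29  1.97  0.48 -1.  ]
-1 failed -1 0.65 65 [469. -68. 226.] [-0.71  0.27  2.33  1.61  0.5  -0.69]
-1 spare 1 0 0 [575. 126. 205.] [ 0.01  0.4   1.91  0.11  0.37 -0.18]
-1 spare 1 0 65 [546. 123. 263.] [ 0.    0.26  1.91  0.09  0.5  -0.16]
-1 spare 1 0.65 0 [598. 128. 217.] [ 0.01  0.4   1.84  0.09  0.43 -0.15]
-1 spare 1 0.65 65 [569. 125. 275.] [ 0.    0.28  1.84  0.07  0.56 -0.14]
-1 spare -1 0 0 [528. 122. 175.] [-0.    0.41  2.05  0.2   0.22 -0.28]
-1 spare -1 0 65 [499. 119. 232.] [-0.01  0.25  2.05  0.13  0.37 -0.21]
-1 spare -1 0.65 0 [507. 120. 160.] [-0.01  0.42  2.11  0.31  0.15 -0.4 ]
-1 spare -1 0.65 65 [477. 117. 218.] [-0.02  0.26  2.11  0.16  0.31 -0.25]
```

```bash
sed -i 's/ROLL=1$/ROLL=-1/; s/(-1,-1):27}/(-1,-1):24}/' h.py; python3 - <<'E'
from h import *
arm.move_ptp(np.array([450,-120,400.]),quat(1,1)); arm.grasp(squeeze=30); print(arm.state()["time_s"],arm.state()["gripper_width"])
push("failed",1,1,0.)
for n in("top","side"):
    p,d=arm.read_camera(n); cv2.imwrite(f"pics/{n}1.png",cv2.cvtColor(p,cv2.COLOR_RGB2BGR))
a=cv2.resize(cv2.imread("pics/top1.png")[130:235,190:310],None,fx=3.5,fy=3.5);b=cv2.resize(cv2.imread("pics/side1.png")[140:245,180:290],None,fx=3.5,fy=3.5)
cv2.imwrite("pics/m1.png",np.hstack([a,b]))
E
```

```text
2.7833 0.08174330922222216
in 4.1 [ 0.2 -0.2  0. ]
0.0 4.38 [-1.1  0.4  0.4] push 0.7
0.13 4.63 [-5.5 -1.7  0.5] push 4.6
0.26 4.88 [-7.1 -1.4  1. ] push 5.7
0.39 5.13 [-6.5  0.3  1.8] push 4.7
0.52 5.38 [-5.6  1.6 -0.2] push 4.8
0.65 5.63 [-5.9  1.9 -0.1] push 4.9
end overtravel 9 [-20.7  -6.2   0.9] 17.9
t 8.675
```

View pics/m1.png

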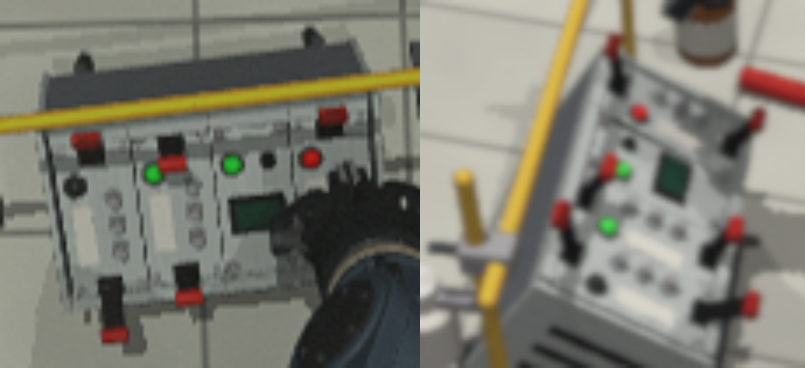

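The failed module's upper lever has swung up-slope (red grip at (333,115) in the left half). It now matches the spare's stance. Next is its lower lever.

```bash
sed -i 's/extra=9/extra=12/; s/f=F()-f0$/f=F()-f0; print(g,round(float(-f@e),1),end="; ")/' h.py; python3 - <<'E'
from h import *
push("failed",-1,1,0.)
push("failed",1,1,.55)
arm.move_ptp(np.array([430,-200,380.]),quat(1,1)); print(arm.state()["time_s"])
for n in("top","side"):
    p,d=arm.read_camera(n); cv2.imwrite(f"pics/{n}2.png",cv2.cvtColor(p,cv2.COLOR_RGB2BGR))
    h=cv2.cvtColor(p,cv2.COLOR_RGB2HSV);m=((h[...,0]<8)|(h[...,0]>172))&(h[...,1]>140)&(h[...,2]>70)
    k,l,s,c=cv2.connectedComponentsWithStats(m.astype(np.uint8)); print(n,[(int(s[i,4]),c[i].round(1).tolist()) for i in range(1,k) if s[i,4]>2])
a=cv2.resize(cv2.imread("pics/top2.png")[130:235,190:310],None,fx=3.5,fy=3.5);b=cv2.resize(cv2.imread("pics/side2.png")[140:245,180:290],None,fx=3.5,fy=3.5)
cv2.imwrite("pics/m2.png",np.hstack([a,b]))
E
```

```text
in 10.5 [ 0.3 -0.6 -0.8]
0.0 10.78 [-0.   0.8  0.8] push 0.6
0.13 11.03 [-0.  -0.6  5.5] push 3.6
0.26 11.28 [1.2 0.6 9.7] push 7.4
0.39 11.53 [ 0.4  0.2 12.1] push 8.4
0.52 11.78 [1.3 1.3 9.5] push 7.4
0.65 12.03 [ 1.3 -0.1  8.1] push 6.4
1 5.2; 2 6.0; 3 4.9; 4 8.7; 5 9.7; 6 11.9; 7 13.5; 8 14.7; 9 17.0; 10 18.1; 11 19.5; 12 21.3; end overtravel 12 [ 7.6  4.1 22.9] 21.3
t 15.8583
in 17.725 [-0.9  0.2 -0.4]
0.55 18.01 [-0.3 -0.4  0.5] push 0.1
0.57 18.26 [0.9 0.1 0.7] push -1.1
0.59 18.51 [0.6 0.7 0.3] push -0.7
0.61 18.76 [ 1.6 -0.3  0.7] push -1.7
0.63 19.01 [ 1.4 -0.6  0.6] push -1.5
0.65 19.26 [-0.9 -0.3  0.2] push 0.7
1 2.8; 2 4.9; 3 5.9; 4 7.9; 5 10.5; 6 11.5; 7 13.6; 8 15.2; 9 17.7; 10 18.2; 11 21.3; 12 21.8; end overtravel 12 [-24.6 -14.1   1.1] 21.8
t 23.0833
23.9917
top [(30, [284.5, 161.4]), (29, [213.9, 169.5]), (25, [278.4, 175.0]), (36, [238.8, 176.1]), (249, [351.2, 207.1]), (33, [243.6, 214.4]), (31, [289.0, 217.1]), (31, [222.4, 225.2]), (12, [140.5, 238.5])]
side [(12, [233.7, 152.6]), (139, [284.1, 165.2]), (11, [242.4, 171.5]), (17, [281.7, 177.3]), (20, [233.2, 187.4]), (25, [219.7, 201.1]), (26, [269.3, 205.8]), (21, [273.7, 226.8]), (8, [263.0, 336.5])]
```

View pics/m2.png

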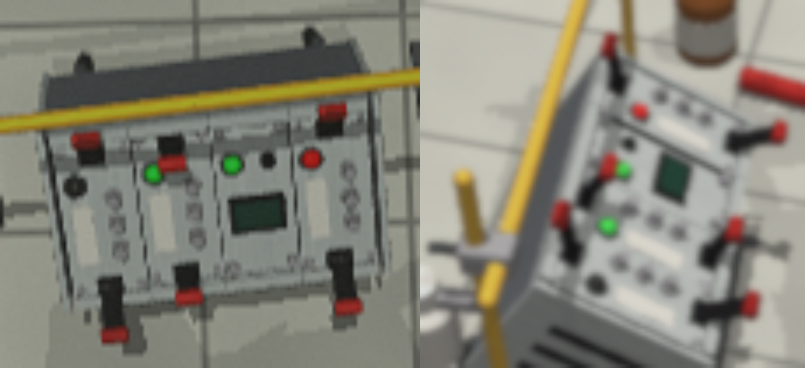

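Both levers on the failed module are out. In both views it matches the spare's starting stance, and the force slope (about 2 N/mm) shows the stops were reached. Next is the spare.

```bash
python3 - <<'E'
from h import *
for e,a,b in((1,(284.5,161.4),(233.7,152.6)),(-1,(289,217.1),(281.7,177.3))):
    print("failed",e,(tri(a,b)-(RZ.apply(grip("failed",e,.65))+p[1:4])).round(1))
arm.move_ptp(np.array([450,60,380.]),quat(1,-1)); arm.open_gripper(); print(arm.state()["time_s"])
push("spare",1,-1,.65,gap=10)
for n in("top","side"):
    q,d=arm.read_camera(n); cv2.imwrite(f"pics/{n}3.png",cv2.cvtColor(q,cv2.COLOR_RGB2BGR))
a=cv2.resize(cv2.imread("pics/top3.png")[130:235,190:310],None,fx=3.5,fy=3.5);b=cv2.resize(cv2.imread("pics/side3.png")[140:245,180:290],None,fx=3.5,fy=3.5)
cv2.imwrite("pics/m3.png",np.hstack([a,b]))
E
```

```text
failed 1 [-0.9 -0.1  0.4]
failed -1 [0.6 0.  1.6]
25.8917
in 27.2 [0.1 0.2 0.3]
0.65 27.52 [-0.9  0.2  0.2] push -0.7
0.52 27.77 [2.  0.2 3. ] push 3.2
0.39 28.02 [2.7 0.6 5.9] push 5.1
0.26 28.27 [2.6 0.2 6.9] push 5.5
0.13 28.52 [ 2.4 -0.4  5.4] push 4.6
0.0 28.77 [ 2.1 -0.1  5.5] push 4.4
1 6.0; 2 7.9; 3 8.7; 4 9.7; 5 12.1; 6 13.5; 7 13.8; 8 14.8; 9 16.9; 10 19.0; 11 18.8; 12 22.0; end overtravel 12 [24.7  8.1 -1.1] 22.0
t 32.6083
```

View pics/m3.png

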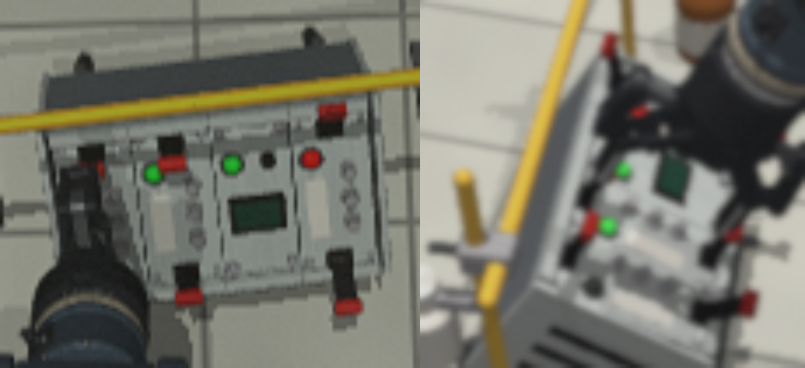

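The spare's upper grip has moved inward (red at (92,168)). Its stop showed from about +1 mm. Next is the lower lever, then a short re-press of the upper one.

```bash
python3 - <<'E'
from h import *
push("spare",-1,-1,.65,gap=10)
push("spare",1,-1,.1,gap=10)
arm.move_ptp(np.array([430,-200,380.]),quat(1,1)); print(arm.state()["time_s"])
for n in("top","side"):
    q,d=arm.read_camera(n); cv2.imwrite(f"pics/{n}4.png",cv2.cvtColor(q,cv2.COLOR_RGB2BGR))
    h=cv2.cvtColor(q,cv2.COLOR_RGB2HSV);m=((h[...,0]<8)|(h[...,0]>172))&(h[...,1]>140)&(h[...,2]>70)
    k,l,s,c=cv2.connectedComponentsWithStats(m.astype(np.uint8)); print(n,[(int(s[i,4]),c[i].round(1).tolist()) for i in range(1,k) if s[i,4]>2])
a=cv2.resize(cv2.imread("pics/top4.png")[130:235,190:310],None,fx=3.5,fy=3.5);b=cv2.resize(cv2.imread("pics/side4.png")[140:245,180:290],None,fx=3.5,fy=3.5)
cv2.imwrite("pics/m4.png",np.hstack([a,b]))
E
```

```text
in 33.7167 [ 0.7  0.1 -0.5]
0.65 34.03 [-0.8 -0.1  0.6] push 0.5
0.52 34.28 [-3.2 -0.1  1.2] push 2.4
0.39 34.53 [-7.1 -0.9  2.8] push 5.4
0.26 34.78 [-7.9 -1.2  1.6] push 6.6
0.13 35.03 [-8.8 -0.5  2.2] push 7.1
0.0 35.28 [-6.   0.1  2.2] push 4.6
1 6.1; 2 5.8; 3 5.2; 4 5.8; 5 7.4; 6 8.6; 7 9.7; 8 10.7; 9 10.9; 10 12.7; 11 13.7; 12 14.2; end overtravel 12 [-14.9  -5.1  -0.6] 14.2
t 39.125
in 40.0583 [-0.3  0.   1.4]
0.1 40.38 [ 1.5  0.3 -1.7] push 0.6
0.08 40.62 [ 0.4 -0.4 -1.4] push -0.3
0.06 40.88 [-0.   0.6 -1.5] push -0.6
0.04 41.12 [ 0.2 -0.1 -2.6] push -1.0
0.02 41.38 [ 1.7 -0.8 -1.5] push 0.8
0.0 41.62 [ 1.4 -0.2 -1.2] push 0.7
1 2.1; 2 4.7; 3 5.9; 4 7.4; 5 7.5; 6 8.8; 7 10.8; 8 11.3; 9 13.4; 10 13.6; 11 15.8; 12 16.6; end overtravel 12 [20.8  5.4 -4.9] 16.6
t 45.4667
46.825
top [(31, [284.4, 161.5]), (25, [278.4, 175.0]), (36, [238.8, 176.1]), (40, [215.4, 179.2]), (250, [351.2, 207.1]), (33, [243.6, 214.4]), (34, [221.1, 217.1]), (30, [288.9, 217.1]), (12, [140.5, 238.5])]
side [(12, [233.7, 152.6]), (138, [284.2, 165.3]), (11, [242.4, 171.5]), (17, [281.7, 177.3]), (20, [233.2, 187.4]), (22, [228.7, 204.9]), (26, [269.3, 205.8]), (25, [266.2, 222.7]), (8, [263.0, 336.5])]
```

View pics/m4.png

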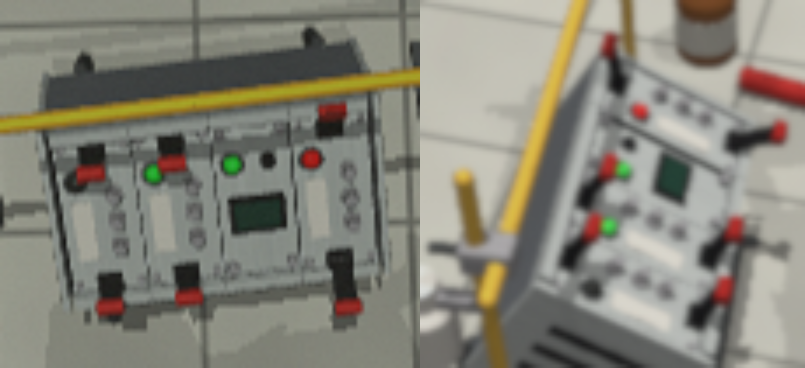

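Both spare levers now stand like the working module's. I'll put numbers on the remaining angles.

```bash
python3 - <<'E'
from h import *
for m,e,a,b,n in(("spare",1,(215.4,179.2),(228.7,204.9),0),("spare",-1,(221.1,217.1),(266.2,222.7),0),("good",1,(238.8,176.1),(233.2,187.4),0),("good",-1,(243.6,214.4),(269.3,205.8),0),("failed",1,(284.4,161.5),(233.7,152.6),.65),("failed",-1,(288.9,217.1),(281.7,177.3),.65)):
    w=tri(a,b);c=RZ.inv().apply(w-p[1:4])-grip(m,e,n)
    s=least_squares(lambda x:RZ.apply(grip(m,e,x[0]))+p[1:4]-w,[n])
    print(m,e,"case-frame err",c.round(1),"u",(c@U).round(1),"n",(c@N).round(1),"angle",s.x.round(3))
E
```

```text
spare 1 case-frame err [-0.3  0.2  0.9] u 0.2 n 0.9 angle [0.01]
spare -1 case-frame err [-0.5 -0.  -0.1] u -0.4 n 0.2 angle [0.01]
good 1 case-frame err [ 0.2 -0.2  1.2] u 0.8 n 0.9 angle [0.022]
good -1 case-frame err [-0.3 -0.2 -2.6] u -1.6 n -2.1 angle [0.022]
failed 1 case-frame err [-1.1  0.3  0.7] u -0.6 n 1.2 angle [0.624]
failed -1 case-frame err [0.6 0.3 2. ] u 1.5 n 1.4 angle [0.599]
```

Everything reads at its stop within image noise, but the failed module's lower lever is the lowest, at 0.60. There is time to re-press it once, more firmly, and take a reading.

```bash
python3 - <<'E'
from h import *
arm.grasp(squeeze=30); q=quat(-1,1);e=RZ.apply(frame(-1,1)[1]);m=("failed",-1,1)
arm.move_ptp(tcp(*m,.5,8,65),q); arm.servo_line(tcp(*m,.5,8),q,velocity=150); f0=arm.state()["wrist_force"]
for g in(0,-2,-4,-7,-11,-16):
    arm.servo_line(tcp(*m,.65,g),q,velocity=50); print(g,round(float(-(arm.state()["wrist_force"]-f0)@e),1))
arm.servo_line(tcp(*m,.65,8),q,velocity=150); arm.servo_line(tcp(*m,.65,8,65),q,velocity=200)
arm.move_ptp(np.array([430,-200,380.]),quat(1,1)); print(arm.state()["time_s"])
for n in("top","side"):
    i,d=arm.read_camera(n); h=cv2.cvtColor(i,cv2.COLOR_RGB2HSV);k=((h[...,0]<8)|(h[...,0]>172))&(h[...,1]>140)&(h[...,2]>70)
    k,l,s,c=cv2.connectedComponentsWithStats(k.astype(np.uint8)); print(n,[(int(s[j,4]),c[j].round(1).tolist()) for j in range(1,k) if s[j,4]>2])
E
```

```text
0 -0.3
-2 3.4
-4 6.8
-7 12.6
-11 19.0
-16 28.7
52.725
top [(30, [284.5, 161.4]), (25, [278.4, 175.0]), (35, [238.7, 176.2]), (39, [215.3, 179.2]), (250, [351.2, 207.1]), (33, [243.6, 214.4]), (35, [221.2, 217.1]), (30, [289.0, 217.2]), (12, [140.5, 238.5])]
side [(12, [233.7, 152.6]), (139, [284.1, 165.2]), (11, [242.4, 171.5]), (16, [281.7, 177.4]), (20, [233.2, 187.4]), (22, [228.7, 204.9]), (26, [269.3, 205.8]), (26, [266.3, 222.8]), (8, [263.0, 336.5])]
```

The lever did not move under 29 N, and first contact came right at the 0.65 rad pose, so it is at its stop. I'm handing in.

```bash
python3 -c "
from bench import arm
print(arm.hand_in())"
```

```text
the job is handed in; nothing more can be done
None
```

The failed module's two levers are swung fully outward, and after that the spare's two were swung fully inward. I handed the job in shortly after 52.7 s on the robot's clock (limit 64 s), with the arm backed away from everything. `hand_in` gave no verdict.

- **Failed module (red lamp):** both levers met a firm stop at about the 0.65 rad pose. The camera reads 0.62 rad for the upper and 0.60 rad for the lower. The lower reading disagreed, so I pressed that lever again with 29 N. It did not move, and I take the gap as image noise.
- **Spare (dark lamp):** both levers read about 0.01 rad and had met their stops. I pressed the upper one again after the lower and it had not shifted. I saw no change in its lamp, which looked dark in the last picture I viewed. I judged it home only from the levers and their stops.
- **Everything else:** the working module's grips and the screwdriver's handle are at the same pixels as at the start. The multimeter's red mark has not moved either. I did not measure the bottle's position; it looks unmoved in the pictures.
- **Forces:** the largest push recorded was about 29 N, well under the 120 N wrist limit.

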